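# Lock, mate and hold a battery housing

### The job

First slide the jig's yellow-knobbed barrel bolt fully home, over the tongue of the lower battery half and into its keeper. Then fit the upper half onto the lower half's two dowels, red end over red end, and press it down against the sprung contact plate until the halves meet flush. Finish while still holding the pair pressed shut (do not let go), and leave the spare pack, the screwdriver and the loose cell alone.

Things in the scene. Friction and masses are not known exactly. Their poses are not given: they have to be found in the camera images.
- jig: Aluminium jig fixed to the bench. Base plate 180 x 145 x 10 mm (x -100 to +80, y -94.5 to +50.5), blue nest walls up to z 22. Origin: on the bench under the nest's centre; z up; x along the nest, the way the bolt slides home. Bolt along x at y -66: dark channel x -95 to +2 (26 mm wide, top z 32), keeper x 46 to 64 (top z 43); between them lies the lower half's tongue.
- bolt (a joint): Travel of the steel barrel bolt (10 mm rod) along the jig's +x, m: 0 = drawn back, 0.060 = against its stop, fully home in the keeper. It starts drawn back (0 to 0.015). Friction about 2 N; it stays where it is left.
- bolt_knob (a point): Middle of the bolt's upright yellow knob, a post 13 mm in diameter rising to 66 mm above the bench; this point is 57 mm above the bench and moves with the bolt. 26 mm is free between knob and lower half; beside the knob along x nothing stands higher than 43 mm above the bench.
- lower: Lower battery half: black tray 130 x 66 x 32 mm (x, y, z), loose in the jig's nest (1 mm play), axes as the jig's. Origin: centre of its underside, 10 mm above the bench. Red end block at +x. A grey tongue, 12 mm thick, sticks out to y -75 at x 20 to 40, under the bolt's path. Mass about 0.5 kg.
- lower_top (a point): Centre of the lower half's top face (parting plane), 42 mm above the bench. A copper contact plate 60 x 40 mm on a spring stands 5 mm proud of this face here; 4 N start it down and 7 N bring it level with the face.
- lower_red (a point): Foot of the thick dowel on the lower half's top face. Two upright steel dowels, 15 mm tall, top 5 mm tapered by 3 mm of radius: 12 mm thick at x +50 of the lower half (red end), 8 mm thick at x -50, both at y 0.
- upper: Upper battery half lying right way up on the bench, loose: black flange 130 x 66 x 16 mm, grey hump 76 x 54 mm up to z 26, black grip rib above. Origin: centre of the flat underside; x to its red end, z up. Flush: its underside lies on the lower half's top face; let go, the contact plate lifts it 5 mm again. Mass 0.17 to 0.29 kg. Its yaw starts within 0.9 rad of the lower half's.
- upper_rib (a point): Point to grip in the upper half's rib (64 mm along x, 20 mm along y, from z 26 to 56 mm above the underside): 47 mm above the underside, over its centre.
- upper_red (a point): Lower mouth of the larger hole on the underside of the upper half. Two through holes in the flange: 13.5 mm at x +50 (red end), 9.5 mm at x -50, both at y 0.
- spare_pack: Bystander: spare battery pack, black with red top, 75 x 50 x 60 mm, upright; origin: centre of its underside.
- driver: Bystander: screwdriver with yellow handle, 170 mm long, lying on the bench.
- cell: Bystander: green cylindrical cell, 26 mm diameter, 65 mm tall, standing; origin: centre of its underside.
Not all that is in view belongs to the job. What is shaped like the jig but purple or turquoise is not meant.

How it is judged:
On the way, in this order (a step that is already met when the one before it is completed fails the run):
1. the bolt is home in its keeper (at least 53 mm of its 60 mm travel) (value of joint bolt above 0.053 m), for 0.2 s.
2. the upper half is on both dowels, red end over red end (horizontal distance between upper and lower_top below 0.003 m and horizontal distance between upper_red and lower_red below 0.004 m and z of upper in the frame of lower_top below 0.008 m), for 0.2 s.
At the end, for the whole second after the job is handed in: Bolt at least 53 of 60 mm home; lower half in the nest; upper half on both dowels, red over red (centres within 3 mm, red ends 4 mm); gap under 2 mm, parallel within 0.03 rad, still; the robot still holds the upper half (over 3 N) through the last second (value of joint bolt above 0.053 m and z of lower in the frame of jig below 0.013 m and horizontal distance between lower and jig below 0.005 m and horizontal distance between upper and lower_top below 0.003 m and horizontal distance between upper_red and lower_red below 0.004 m and z of upper in the frame of lower_top below 0.002 m and angle between the z axis of upper and the z axis of lower, either way round below 0.03 rad and contact force between any of the fingers, the arm and upper above 3 N and linear speed of upper below 0.02 m/s); the arm keeps its last pose, push and grip.
It fails at once if the spare pack moved by more than 25 mm (distance of spare_pack from where it was at the start of the episode above 0.025 m).
It fails at once if the screwdriver moved by more than 25 mm (distance of driver from where it was at the start of the episode above 0.025 m).
It fails at once if the cell moved by more than 25 mm (distance of cell from where it was at the start of the episode above 0.025 m).
It also fails if it takes over 54 s, if anything falls off the work surface, if the arm or the gripper's body presses on something with over 40 N, if the wrist force passes 120 N, or if a joint passes its speed limit or range.

### The arm

A 6-joint arm with a two-finger parallel gripper is mounted at the origin on the work surface. World frame = base frame: x ahead of the robot, y to its left, z up, the work surface at z = 0. Lengths are in m, angles in rad, forces in N, time in s.
With the tool pointing down it reaches from about 0.35 to 0.725 m from the base axis. Payload 6 kg.
Tool frame: the origin (TCP) lies at the very end of the fingers, on their centre line; the grasp point (between the pads) lies behind it (env.pinch_z is the y of the grasp point in the tool frame, in m); y points along the fingers, x is the direction in which the jaws open and shut, and the axes are right-handed (so a half turn about y gives the same grasp; the last joint's range is limited). The gripper opens to 85 mm and grips with 20 to 120 N. Pads are 22 mm wide; open, the fingers measure 114 mm over their backs; the gripper's body (76 mm by 85 mm) begins 54 mm behind the grasp point. The pads swing forward as they close: fully open they stand 13 mm farther back than shut.
Start: joints at [-0.836, 0.04, 0.085, 0, -1.615, -0.334], TCP at [0.234, -0.552, 0.231] pointing down, gripper open.
Joint ranges: [-2.56, 2.56], [-1.29, 2.01], [-1.08, 1.49], [-3.29, 1.98], [-2.81, -0.18], [-2.99, 2.99]. Speed limits (rad/s): [2.57, 2.57, 3.01, 3.14, 3.14, 3.14].

### API

Orientations are given as a unit quaternion [x, y, z, w].
In Python, from rig import env gives the robot as it stands.
- The arm moves only by the tool arm_command, never from a script. Its arguments are lists of equal length, an entry for each row: "travel": the shift along the tool's x, y, z in m, a list of three; "angular": the turn, a rotation vector about the tool's x, y, z in degrees, a list of three; "claw": the finger opening in m, from 0 to 0.0854. A call has 1 to 8 rows; each row is the pose to reach, as a shift and turn from the pose measured when the call began, along the tool's axes at that moment; what a row does not reach only later rows make up. A row lasts 1/8 s, in which the tool goes at most 62.5 mm and 10.7 degrees, less where a joint would pass 70% of its speed; a pose out of reach is approached as far as the arm can. A call with a gripper value outside its range is refused whole. The fingers move at their own pace and stop on an object; "force" is the grip in N (left out, the last holds). Time passes only in rows, so rows that repeat a pose let the fingers close. It gives the time, the measured TCP pose, the force and the opening at its end, in the units of the state.
- env.get_state(): the state, without advancing time (a new reading comes with each control period).
- env.grab_frame(name): name is "scene" or "top" or "wrist"; returns a dict with "pixels" (384x512x3 uint8, red, green, blue), "fx", "fy", "cx", "cy" (pixels), "eye" and "orientation" of the camera in the world; the wrist camera has in their place "mount" (4x4, takes a point from camera to tool coordinates, whose origin is the TCP and whose axes are the tool frame's). Camera axes: x right, y up, looking along -z (the intrinsics and any distortion apply to the point x, -y, -z); pixel columns grow to the right and rows downward; lengths in m; the calibration is good to about 2 mm. A picture is of the moment at which its call begins: read the wrist's pose just before it. There is no depth.
- env.finish_job(): hands the job in, once; it reports no verdict.
Trained networks look in the newest picture that a camera, given by its name, has taken for a name from the list of things; names that differ only in an ending like _2 or _b are one class to them, and where a whole thing is asked for, a point or a joint stands for the part that bears it (a point fixed in the world has none). Each returns a list of dicts, best first, with "score" (0 to 1); they miss things now and then, are a little off and sometimes report something else, mostly with a low value. They report only what shows in the picture. A call takes as long as a camera call. They do not tell look-alikes from the thing itself.
- env.outline_of(camera, query): "pixels" (384x512 bool, what is visible of it) and "bbox" ([left, top, width, height] in pixels, round what is visible of it).
The state is a dict: "time_s": time; "q": joint angles; "joint_velocities": joint speeds; "joint_torque": joint torques, N m; "tcp_pos": TCP position; "ee_rot": TCP orientation; "wrist_force": force on the tool from outside, world axes, zero at the start; "wrist_torque": the same for the moment, N m; "opening": finger opening in m.
Only numpy, scipy, OpenCV 4.12 (cv2) and the standard library are available. Lean on these libraries where they do the work, as an engineer would, in place of code of your own. Each camera call takes 0.05 s, during which the arm holds its last target.

## Working session

There is one attempt and no reset: what is moved stays moved. The work goes in short steps, Python scripts to look and compute and a tool call to move; the robot and the scene stay as the last step left them, time stands still between calls to the robot, and variables do not carry over. Pictures are saved under pics/ and viewed, and the job is handed in when it is done.

Besides the shell and the picture viewer there is one more tool, called after "Call:" as a command line: name --argument value ..., lists and objects as JSON in quotes. arm_command: Moves the arm, as the interface text tells. Its arguments: {"type":"object","properties":{"travel":{"type":"array","items":{"type":"array","items":{"type":"number"}}},"angular":{"type":"array","items":{"type":"array","items":{"type":"number"}}},"claw":{"type":"array","items":{"type":"number"}},"force":{"type":"number"}},"required":["travel","angular","claw"]}

```bash
ls; mkdir -p pics; python3 - <<'E'
from rig import env
import cv2,pickle,json
st=env.get_state(); print(st); print(env.pinch_z)
out={}
for n in ["scene","top","wrist"]:
    f=env.grab_frame(n); out[n]=f
    cv2.imwrite(f"pics/{n}0.png",cv2.resize(f["pixels"][:,:,::-1],None,fx=1.5,fy=1.5))
    print(n,{k:v for k,v in f.items() if k!="pixels"})
pickle.dump((st,out),open("f0.pkl","wb"))
E
```

```text
pics
{'time_s': 0.0, 'q': array([-8.36281261e-01,  4.08190216e-02,  8.37885139e-02, -4.38411543e-04,
       -1.61552373e+00, -3.33661673e-01]), 'joint_velocities': array([-0.00048565, -0.00033576,  0.00017065,  0.0006364 ,  0.00055526,
        0.00100259]), 'joint_torque': array([ 3.95189163e-04, -3.68216729e+01,  3.47415447e+01,  6.93271503e+00,
       -5.37284359e-03, -1.27149355e-05]), 'tcp_pos': array([ 0.23403266, -0.5521064 ,  0.23026748]), 'ee_rot': array([ 0.3898778 ,  0.58984266, -0.58923358, -0.39100476]), 'wrist_force': array([-0.01262318,  0.25639924, -0.04030269]), 'wrist_torque': array([-0.03402099,  0.02266406, -0.0088018 ]), 'opening': 0.0856766251055936}
-0.0187
scene {'fx': 420.1941089688772, 'fy': 420.1941089688772, 'cx': 249.1862621780556, 'cy': 188.74068123943167, 'eye': array([ 1.0898771 , -0.75853933,  0.6616527 ]), 'orientation': array([0.45472598, 0.14578226, 0.29187942, 0.82872083])}
top {'fx': 428.56974133647685, 'fy': 428.56974133647685, 'cx': 253.88262985401397, 'cy': 189.79587677458815, 'eye': array([ 0.43964579, -0.01867379,  1.33018283]), 'orientation': array([-0.03286317,  0.04026331,  0.70647647, -0.70582567])}
wrist {'fx': 269.8066400181637, 'fy': 269.8066400181637, 'cx': 256.06148272686534, 'cy': 190.73854118297558, 'mount': array([[ 9.99999068e-01,  1.27241929e-03, -4.94730214e-04,
        -1.74766773e-04],
       [-8.09491279e-04,  2.60830497e-01, -9.65384274e-01,
        -1.43814304e-01],
       [-1.09933284e-03,  9.65383775e-01,  2.60831284e-01,
         6.65214530e-02],
       [ 0.00000000e+00,  0.00000000e+00,  0.00000000e+00,
         1.00000000e+00]])}
```

View pics/top0.png

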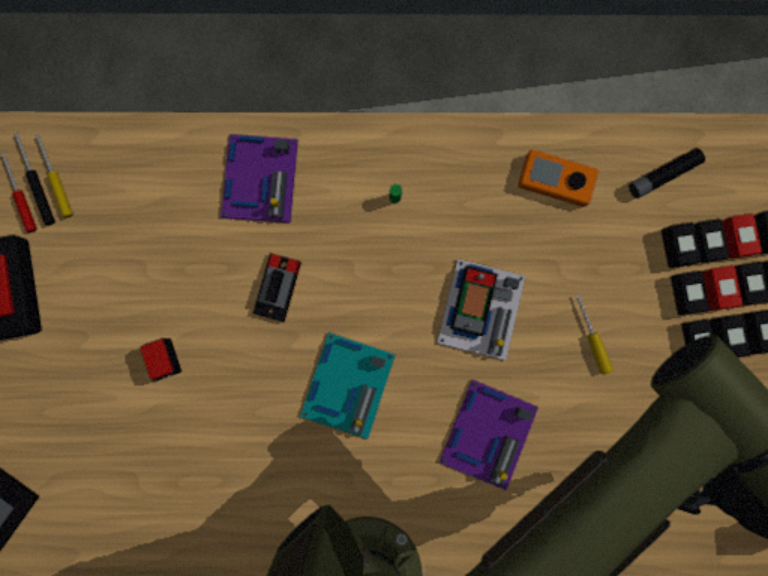

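View pics/scene0.png

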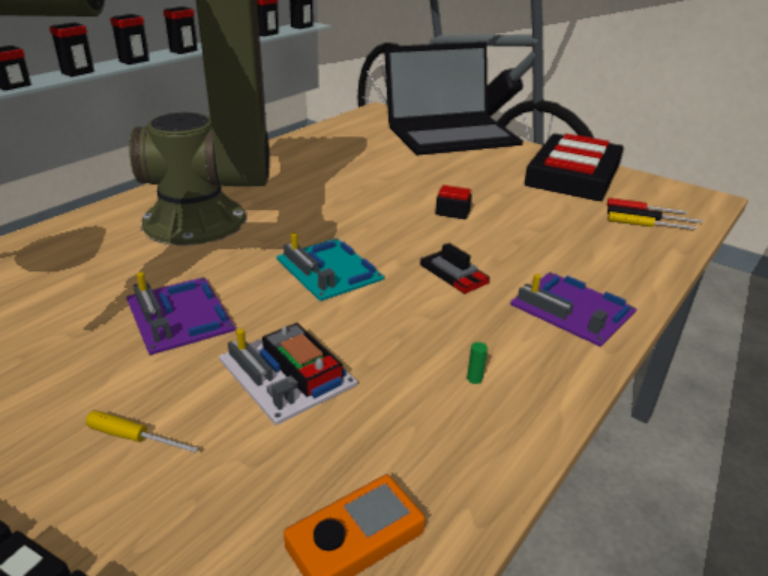

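View pics/wrist0.png

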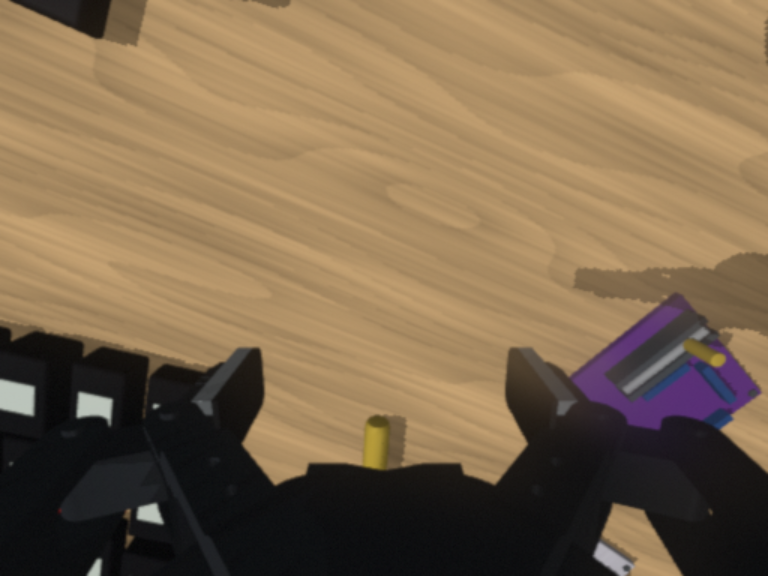

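Candidates for the jig (top view, 1.5x pixels): the purple boards at (260,178) and (488,435), the turquoise one at (347,385), and the silver one at (480,310). Only the silver one is aluminium and holds a lower half. The upper half is at (277,287). I'll confirm both in enlarged crops.

```bash
python3 - <<'E'
import pickle,cv2,numpy as np
st,o=pickle.load(open("f0.pkl","rb"))
def crop(n,x0,y0,w,h,s): return cv2.resize(o[n]["pixels"][y0:y0+h,x0:x0+w,::-1],None,fx=s,fy=s,interpolation=cv2.INTER_CUBIC)
a=crop("top",285,165,70,80,7);cv2.imwrite("pics/c_topjig.png",a)
cv2.imwrite("pics/c_topup.png",crop("top",160,160,50,60,8))
cv2.imwrite("pics/c_scjig.png",crop("scene",140,205,110,80,7))
cv2.imwrite("pics/c_scup.png",crop("scene",270,150,70,50,8))
E
```

```text
(no output)
```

View pics/c_topjig.png

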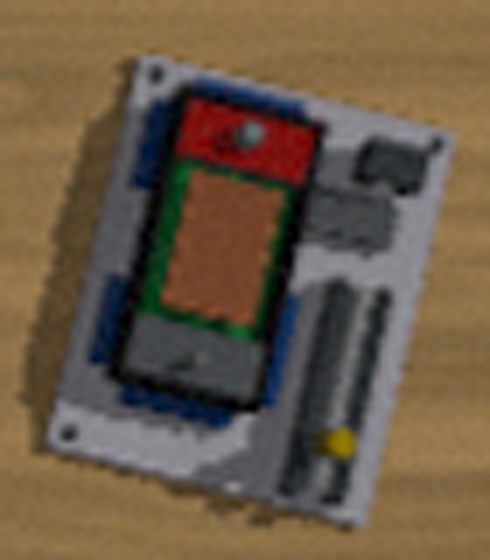

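View pics/c_scjig.png

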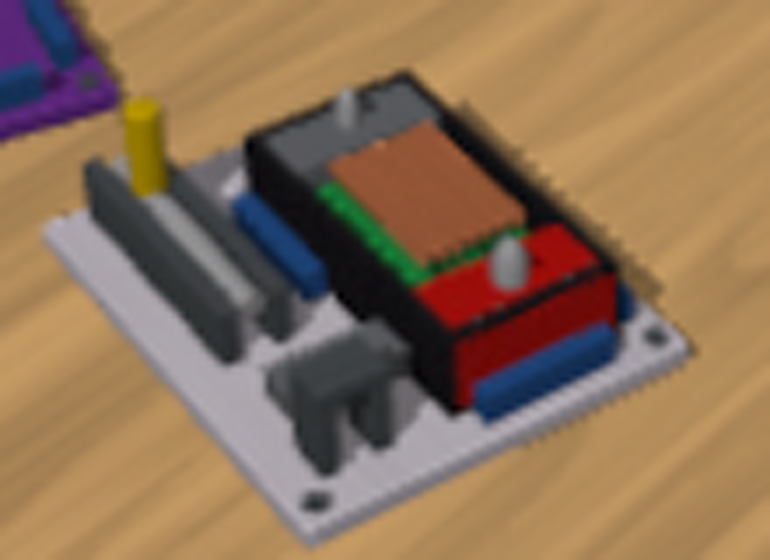

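View pics/c_topup.png

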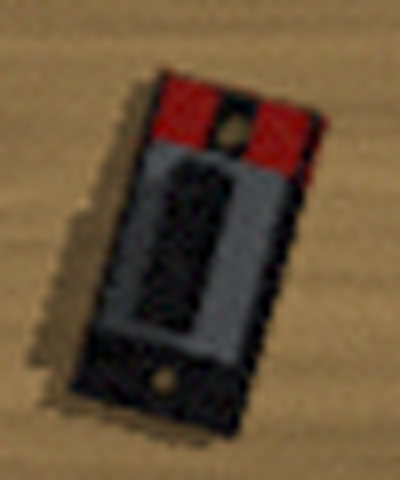

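View pics/c_scup.png

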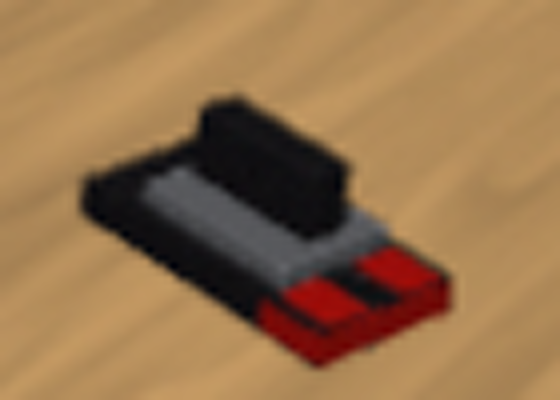

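Confirmed. The silver jig holds the lower half, with the red end up in the top view and the knob at top pixel (334,228). The upper half's red end is at top pixel (191,176). Next I'll fit poses.

```bash
cat > h.py <<'E'
import numpy as np,cv2
from scipy.spatial.transform import Rotation as R
from scipy.optimize import least_squares
def cam(f,st=None):
    if "mount" in f:
        T=np.eye(4);T[:3,:3]=R.from_quat(st["ee_rot"]).as_matrix();T[:3,3]=st["tcp_pos"];T=T@f["mount"]
        return T[:3,3],T[:3,:3]
    return np.array(f["eye"]),R.from_quat(f["orientation"]).as_matrix()
def proj(f,P,st=None):
    e,M=cam(f,st);p=(np.atleast_2d(P)-e)@M
    return np.c_[f["fx"]*p[:,0]/-p[:,2]+f["cx"],f["cy"]-f["fy"]*p[:,1]/-p[:,2]]
def ray(f,uv,z,st=None):
    e,M=cam(f,st);d=M@np.array([(uv[0]-f["cx"])/f["fx"],-(uv[1]-f["cy"])/f["fy"],-1])
    return e+d*(z-e[2])/d[2]
def xf(p,P,z0=0): # p x,y,yaw
    P=np.atleast_2d(P)/1000.;c,s=np.cos(p[2]),np.sin(p[2])
    return np.c_[p[0]+c*P[:,0]-s*P[:,1],p[1]+s*P[:,0]+c*P[:,1],P[:,2]+z0]
def fit(obs,p0,z0=0): # obs: list (frame,uv,P,st)
    fun=lambda p:np.concatenate([(proj(f,xf(p,P,z0),st)-uv).ravel() for f,uv,P,st in obs])
    r=least_squares(fun,p0,loss="soft_l1");return r.x,fun(r.x).reshape(-1,2)
def uc(px,x0,y0,s): return (np.array(px,float)+.5)/s-.5+[x0,y0]
E
python3 - <<'E'
import pickle;from h import *
st,o=pickle.load(open("f0.pkl","rb"));t,s=o["top"],o["scene"]
np.set_printoptions(precision=4,suppress=True)
J=[(80,50.5,10),(80,-94.5,10),(-100,-94.5,10),(-100,50.5,10)]
D=[(50,0,57),(-50,0,57)]
tu=uc([(137,58),(456,135),(362,522),(50,450)],285,165,7);su=uc([(312,528),(690,348),(45,230)],140,205,7)
SJ=[J[1],J[0],J[2]]
td=uc([(255,132),(190,358)],285,165,7);sd=uc([(512,240),(347,94)],140,205,7)
for name,ob in dict(top=[(t,tu,J,None)],scene=[(s,su,SJ,None)],both=[(t,tu,J,None),(s,su,SJ,None)]).items():
    p,r=fit(ob,[.5,-.15,0]);print("jig",name,p,np.abs(r).max())
for name,ob in dict(top=[(t,td,D,None)],scene=[(s,sd,D,None)],both=[(t,td,D,None),(s,sd,D,None)]).items():
    p,r=fit(ob,[.5,-.15,0]);print("low",name,p,np.abs(r).max())
k=ray(t,uc((342,440),285,165,7),.066);k2=ray(s,uc((145,106),140,205,7),.066);print("knob",k,k2)
U=[(65,33,16),(65,-33,16),(-65,-33,16),(-65,33,16)]
tu=uc([(165,70),(325,122),(235,437),(70,388)],160,160,8)
su=uc([(320,366),(450,280),(85,185)],270,150,8);SU=[(65,-33,0),(65,33,16),(-65,-33,16)]
for name,ob in dict(top=[(t,tu,U,None)],scene=[(s,su,SU,None)],both=[(t,tu,U,None),(s,su,SU,None)]).items():
    p,r=fit(ob,[.5,.25,0]);print("up",name,p,np.abs(r).max())
for n,f,px,z in [("driverhandle",t,(600,355),.015),("cell",t,(396,190),.065),("pack",t,(160,357),.06)]:
    print(n,ray(f,np.array(px)/1.5,z))
M=R.from_quat(st["ee_rot"]).as_matrix();print(M)
E
```

```text
jig top [ 0.5412 -0.2194 -0.2409] 0.9693117505013333
jig scene [ 0.5436 -0.2184 -0.2496] 0.9085865462744778
jig both [ 0.5422 -0.2187 -0.2424] 0.9571824412328738
low top [ 0.5426 -0.2186 -0.2948] 0.15852665827321744
low scene [ 0.543  -0.2185 -0.2317] 0.43621628132726187
low both [ 0.5428 -0.2184 -0.2562] 0.7240311635004559
knob [ 0.4594 -0.2661  0.066 ] [ 0.4582 -0.2636  0.066 ]
up top [ 0.5718  0.1811 -0.2735] 0.8946915422042139
up scene [ 0.573   0.1828 -0.2562] 0.8615881935212144
up both [ 0.5727  0.1817 -0.2651] 1.2902256233549565
driverhandle [ 0.4318 -0.4797  0.015 ]
cell [ 0.7624 -0.0628  0.065 ]
pack [0.4295 0.4002 0.06  ]
[[-0.3902 -0.0009 -0.9207]
 [ 0.9207  0.0016 -0.3902]
 [ 0.0018 -1.      0.0002]]
```

```bash
cat >> h.py <<'E'
def goto(st,pos,psi):
    """print travel (m) and angular(deg) tool-frame for world pos & jaw yaw psi (tool down)"""
    M=R.from_quat(st["ee_rot"]).as_matrix()
    tgt=np.array([[np.cos(psi),0,-np.sin(psi)],[np.sin(psi),0,np.cos(psi)],[0,-1,0]])
    d=M.T@(np.array(pos)-st["tcp_pos"]);r=R.from_matrix(M.T@tgt).as_rotvec(degrees=True)
    print("travel",d.round(4),"ang",r.round(2),"yaw now",np.arctan2(M[1,0],M[0,0]).round(4),"tcp",st["tcp_pos"].round(4),"F",st["wrist_force"].round(2),"op",round(st["opening"],4),"t",st["time_s"])
E
python3 - <<'E'
from h import *;from rig import env
goto(env.get_state(),[.459,-.2655,.16],np.pi-.2424)
E
```

```text
travel [ 0.1761  0.0707 -0.319 ] ang [ 3.000e-02 -5.315e+01  7.000e-02] yaw now 1.9716 tcp [ 0.2341 -0.5522  0.2305] F [ 0.12 -0.54 -0.26] op 0.0851 t 0.15
```

Call:
arm_command --travel '[[0.06,0.03,-0.11],[0.12,0.05,-0.21],[0.176,0.071,-0.319],[0.176,0.071,-0.319],[0.176,0.071,-0.319],[0.176,0.071,-0.319],[0.176,0.071,-0.319],[0.176,0.071,-0.319]]' --angular '[[0,-10,0],[0,-20,0],[0,-30,0],[0,-40,0],[0,-53,0],[0,-53,0],[0,-53,0],[0,-53,0]]' --claw '[0.06,0.06,0.06,0.06,0.06,0.06,0.06,0.06]' --force 40

```text
time_s: 1.15
tcp_pos: [0.459, -0.2655, 0.1596]
ee_rot: [0.086, 0.702, -0.702, -0.087]
wrist_force: [0.3, -0.3, -0.3]
opening: 0.0599
```

```bash
cat > shot.py <<'E'
import sys,pickle;from h import *;from rig import env
tag=sys.argv[1];cams=sys.argv[2].split(",")
st=env.get_state();o={}
for c in cams:
    o[c]=env.grab_frame(c);cv2.imwrite(f"pics/{c}_{tag}.png",cv2.resize(o[c]["pixels"][:,:,::-1],None,fx=1.5,fy=1.5,interpolation=cv2.INTER_CUBIC))
pickle.dump((st,o),open(f"f{tag}.pkl","wb"))
print(st["tcp_pos"].round(4),st["wrist_force"].round(2),st["opening"],st["time_s"])
E
python3 shot.py 1 wrist,top; python3 -c "
from h import *;from rig import env
goto(env.get_state(),[.459,-.2655,.16],np.pi-.2424)"
```

```text
[ 0.459  -0.2655  0.1596] [ 0.25 -0.3  -0.34] 0.059870794762070106 1.15
travel [-0.0001  0.     -0.001 ] ang [ 0.05 -0.23  0.03] yaw now 2.8952 tcp [ 0.4586 -0.2664  0.16  ] F [-0.49  0.7  -0.89] op 0.0604 t 1.25
```

View pics/wrist_1.png

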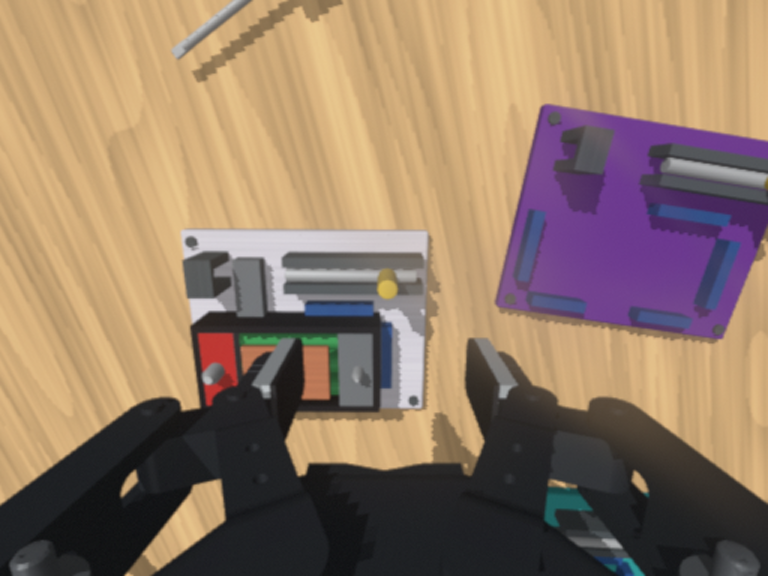

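The wrist view shows the jig at (300,320). The knob top is at (387,285) and the dowel tops are at (210,374) and (357,375), all in 1.5x pixels.

```bash
python3 - <<'E'
import pickle;from h import *
np.set_printoptions(precision=4,suppress=True)
st,o=pickle.load(open("f1.pkl","rb"));w=o["wrist"]
u=(np.array([(182,229),(428,229),(424,409)])+.5)/1.5-.5
p,r=fit([(w,u,[(80,-94.5,10),(-100,-94.5,10),(-100,50.5,10)],st)],[.54,-.22,-.24]);print(p,np.abs(r).max())
u=(np.array([(209,373),(356,375)])+.5)/1.5-.5
p,r=fit([(w,u,[(50,0,57),(-50,0,57)],st)],[.54,-.22,-.24]);print(p,np.abs(r).max())
k=ray(w,(np.array([387,282])+.5)/1.5-.5,.066,st);print(k)
E
python3 -c "
from h import *;from rig import env
goto(env.get_state(),[.459,-.2655,.046],np.pi-.2424)"
```

```text
[ 0.5396 -0.2187 -0.2487] 1.0947785431233683
[ 0.5395 -0.2225 -0.2607] 0.822843216772327
[ 0.4558 -0.2696  0.066 ]
travel [-0.0002  0.114  -0.0009] ang [ 0.05 -0.23  0.03] yaw now 2.8952 tcp [ 0.4586 -0.2664  0.16  ] F [-0.49  0.7  -0.89] op 0.0604 t 1.25
```

Call:
arm_command --travel '[[0.001,0.05,0.001],[0.001,0.09,0.001],[0.001,0.113,0.001],[0.001,0.113,0.001],[0.001,0.113,0.001],[0.001,0.113,0.001],[0.001,0.113,0.001],[0.001,0.113,0.001]]' --angular '[[0,0,0],[0,0,0],[0,0,0],[0,0,0],[0,0,0],[0,0,0],[0,0,0],[0,0,0]]' --claw '[0.06,0.06,0.06,0.005,0.005,0.005,0.005,0.005]' --force 40

```text
time_s: 2.25
tcp_pos: [0.458, -0.2677, 0.0489]
ee_rot: [-0.087, -0.702, 0.702, 0.086]
wrist_force: [-2.4, -1.3, 6.1]
opening: 0.0111
```

```bash
python3 shot.py 2 wrist,scene
```

```text
[ 0.458  -0.2677  0.0489] [-2.43 -1.32  6.1 ] 0.011101726458412184 2.25
```

View pics/wrist_2.png

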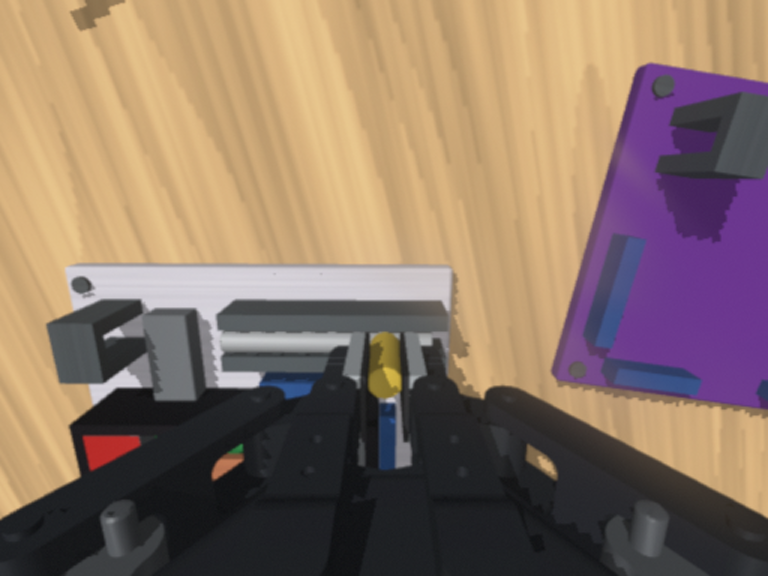

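View pics/scene_2.png

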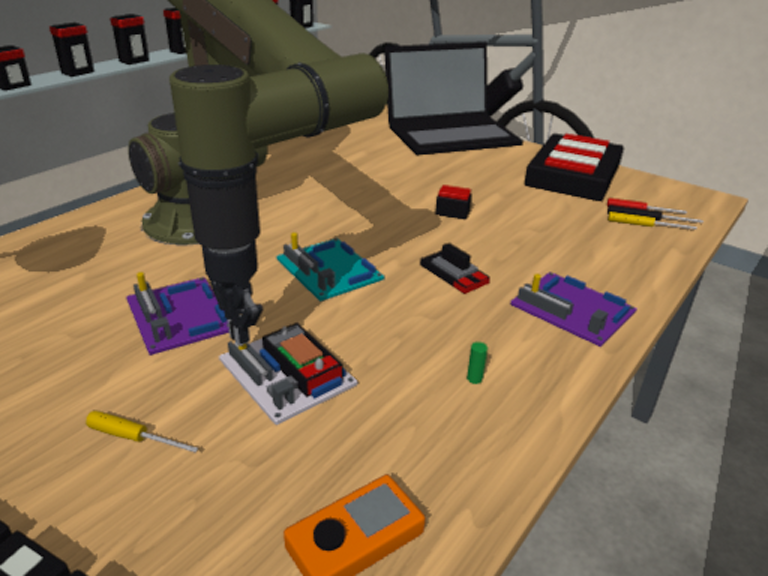

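The knob at (385,365) sits between the jaws. I'll slide it along jig +x, which is tool -x.

Call:
arm_command --travel '[[-0.007,0,0],[-0.014,0,0],[-0.021,0,0],[-0.028,0,0],[-0.034,0,0],[-0.04,0,0],[-0.04,0,0]]' --angular '[[0,0,0],[0,0,0],[0,0,0],[0,0,0],[0,0,0],[0,0,0],[0,0,0]]' --claw '[0.005,0.005,0.005,0.005,0.005,0.005,0.005]'

```text
time_s: 3.22
tcp_pos: [0.4977, -0.2778, 0.049]
ee_rot: [-0.088, -0.701, 0.702, 0.086]
wrist_force: [1.5, -3.2, -0.2]
opening: 0.0106
```

Call:
arm_command --travel '[[-0.003,0,0],[-0.006,0,0],[-0.008,0,0],[-0.008,0,0]]' --angular '[[0,0,0],[0,0,0],[0,0,0],[0,0,0]]' --claw '[0.005,0.005,0.005,0.005]'

```text
time_s: 3.72
tcp_pos: [0.5056, -0.2798, 0.049]
ee_rot: [-0.088, -0.701, 0.702, 0.086]
wrist_force: [-0.7, -2.8, 0.6]
opening: 0.0108
```

Call:
arm_command --travel '[[-0.003,0,0],[-0.005,0,0],[-0.005,0,0]]' --angular '[[0,0,0],[0,0,0],[0,0,0]]' --claw '[0.005,0.005,0.005]'

```text
time_s: 4.1
tcp_pos: [0.5108, -0.2811, 0.049]
ee_rot: [-0.088, -0.701, 0.702, 0.085]
wrist_force: [-1.2, -2.2, 2.0]
opening: 0.0109
```

Call:
arm_command --travel '[[-0.002,0,0],[-0.004,0,0],[-0.004,0,0]]' --angular '[[0,0,0],[0,0,0],[0,0,0]]' --claw '[0.005,0.005,0.005]'

```text
time_s: 4.47
tcp_pos: [0.5148, -0.2822, 0.049]
ee_rot: [-0.088, -0.701, 0.702, 0.085]
wrist_force: [-1.8, -2.5, 2.0]
opening: 0.0111
```

```bash
python3 shot.py 3 wrist
```

```text
[ 0.5148 -0.2822  0.049 ] [-1.82 -2.52  2.02] 0.011079355727537916 4.475
```

View pics/wrist_3.png

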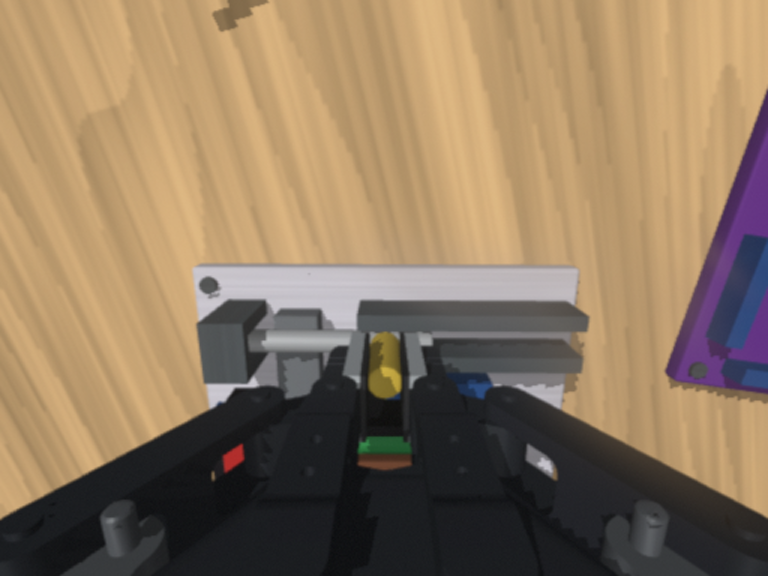

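Call:
arm_command --travel '[[-0.002,0,0],[-0.004,0,0],[-0.004,0,0]]' --angular '[[0,0,0],[0,0,0],[0,0,0]]' --claw '[0.005,0.005,0.005]'

```text
time_s: 4.9
tcp_pos: [0.515, -0.2823, 0.0489]
ee_rot: [-0.085, -0.702, 0.702, 0.089]
wrist_force: [-17.8, 4.9, 12.0]
opening: 0.0115
```

Resistance along -x with no further movement means the bolt is at its stop. Now I'll release and lift.

Call:
arm_command --travel '[[0.002,0,0],[0.002,0,0],[0.002,0,0],[0.002,-0.05,0],[0.002,-0.1,0],[0.002,-0.15,0],[0.002,-0.2,0],[0.002,-0.2,0]]' --angular '[[0,0,0],[0,0,0],[0,0,0],[0,0,0],[0,0,0],[0,0,0],[0,0,0],[0,0,0]]' --claw '[0.05,0.05,0.06,0.06,0.06,0.06,0.06,0.06]'

```text
time_s: 5.9
tcp_pos: [0.5158, -0.2827, 0.2544]
ee_rot: [-0.088, -0.701, 0.702, 0.085]
wrist_force: [1.3, 0.1, 0.6]
opening: 0.0601
```

```bash
python3 shot.py 4 wrist,scene; python3 -c "
from h import *;from rig import env
goto(env.get_state(),[.52,.1805,.22],np.pi/2-.265)"
```

```text
[ 0.5158 -0.2827  0.2544] [1.3  0.06 0.57] 0.060106687149629974 5.9
travel [ 0.1072  0.0294 -0.4496] ang [-0.17 91.08  0.17] yaw now 2.8955 tcp [ 0.5146 -0.2817  0.249 ] F [-0.42  0.06 -1.2 ] op 0.0601 t 6.0
```

View pics/wrist_4.png

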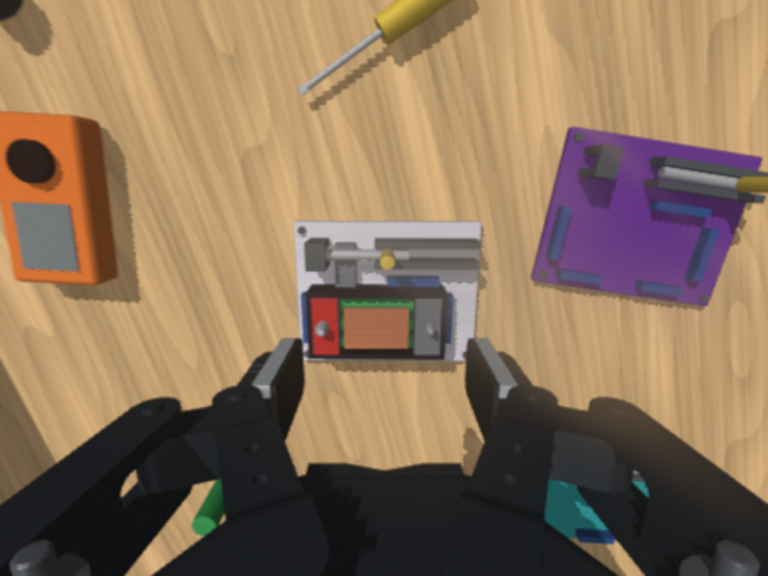

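The bolt is home: the rod spans the tongue at (347,252) and enters the keeper at (316,253). Next I'll move over the upper half.

Call:
arm_command --travel '[[0.013,0,-0.055],[0.026,0.01,-0.11],[0.04,0.01,-0.165],[0.053,0.01,-0.22],[0.066,0.02,-0.275],[0.08,0.02,-0.33],[0.093,0.03,-0.39],[0.107,0.03,-0.45]]' --angular '[[0,10,0],[0,20,0],[0,30,0],[0,40,0],[0,50,0],[0,60,0],[0,70,0],[0,80,0]]' --claw '[0.085,0.085,0.085,0.085,0.085,0.085,0.085,0.085]'

```text
time_s: 7.0
tcp_pos: [0.5193, 0.168, 0.2174]
ee_rot: [-0.51, -0.487, 0.49, 0.513]
wrist_force: [0.1, -0.9, -0.0]
opening: 0.0849
```

Call:
arm_command --travel '[[0,0,0],[0,0,0],[0,0,0]]' --angular '[[0,10,0],[0,11,0],[0,11,0]]' --claw '[0.085,0.085,0.085]'

```text
time_s: 7.38
tcp_pos: [0.5192, 0.1675, 0.2168]
ee_rot: [-0.554, -0.436, 0.44, 0.556]
wrist_force: [0.1, 0.6, 0.6]
opening: 0.085
```

```bash
python3 shot.py 5 wrist,top; python3 -c "
from h import *;from rig import env
goto(env.get_state(),[.573,.1817,.12],np.pi/2-.265)"
```

```text
[0.5192 0.1675 0.2168] [0.11 0.62 0.63] 0.08496912491511634 7.375
travel [ 0.0268  0.097  -0.0493] ang [-0.35  1.65 -0.11] yaw now 1.3345 tcp [0.5194 0.1673 0.2174] F [-0.41  0.36  1.33] op 0.0849 t 7.475
```

View pics/wrist_5.png

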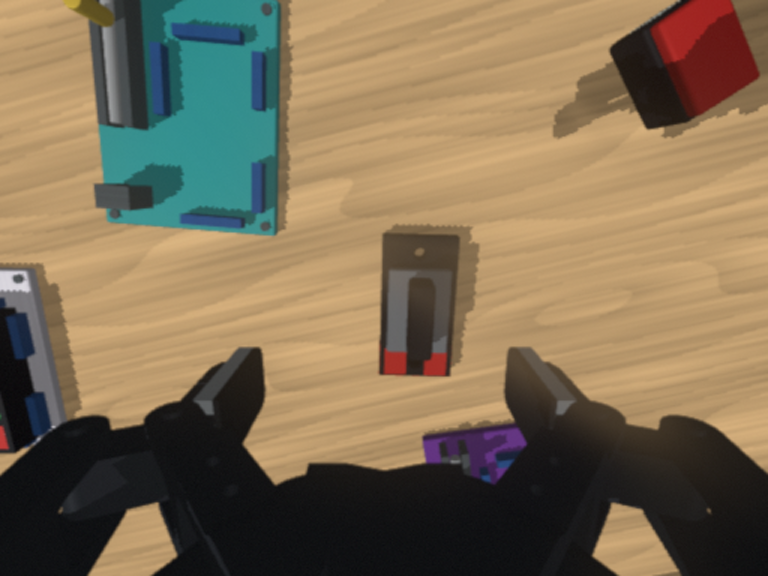

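```bash
python3 - <<'E'
import pickle,cv2
st,o=pickle.load(open("f5.pkl","rb"))
g=o["wrist"]["pixels"][145:265,235:325,::-1]
cv2.imwrite("pics/c5.png",cv2.resize(cv2.convertScaleAbs(g,alpha=1.8,beta=20),None,fx=5,fy=5,interpolation=cv2.INTER_CUBIC))
E
```

```text
(no output)
```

View pics/c5.png

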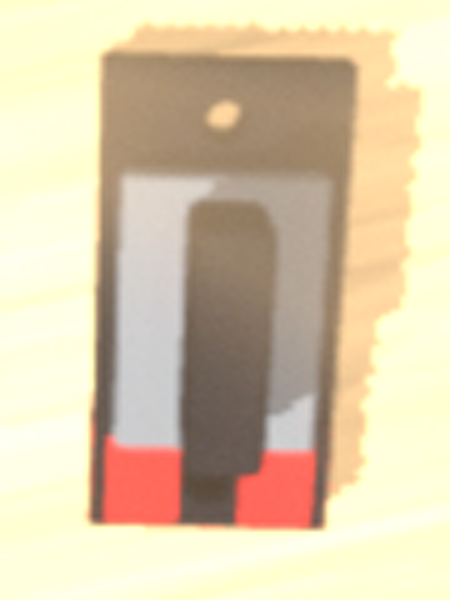

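```bash
python3 - <<'E'
import pickle;from h import *;from rig import env
np.set_printoptions(precision=4,suppress=True)
st,o=pickle.load(open("f5.pkl","rb"));w=o["wrist"]
u=uc([(107,57),(354,60),(103,522),(322,526)],235,145,5)
p,r=fit([(w,u,[(-65,-33,16),(-65,33,16),(65,-33,16),(65,33,16)],st)],[.57,.18,-.26]);print(p,r)
print(xf(p,(-50,0,16)),ray(w,uc((222,113),235,145,5),.016,st))
goto(env.get_state(),[.571,.181,.14],np.pi/2-.265)
E
```

```text
[ 0.5699  0.1858 -0.2513] [[-1.0934  0.116 ]
 [ 1.0744  0.3179]
 [-1.6101 -0.165 ]
 [ 1.6574 -0.2636]]
[[0.5214 0.1982 0.016 ]] [0.5199 0.1969 0.016 ]
travel [ 0.0256  0.077  -0.0474] ang [-0.35  1.65 -0.11] yaw now 1.3345 tcp [0.5194 0.1673 0.2174] F [-0.41  0.36  1.33] op 0.0849 t 7.475
```

Call:
arm_command --travel '[[0.014,0.04,-0.025],[0.028,0.08,-0.05],[0.028,0.12,-0.05],[0.028,0.15,-0.05],[0.028,0.15,-0.05],[0.028,0.15,-0.05]]' --angular '[[-0.3,1.5,0],[-0.3,1.5,0],[-0.3,1.5,0],[-0.3,1.5,0],[-0.3,1.5,0],[-0.3,1.5,0]]' --claw '[0.06,0.06,0.06,0.06,0.06,0.06]'

```text
time_s: 8.22
tcp_pos: [0.5746, 0.1827, 0.069]
ee_rot: [0.562, 0.431, -0.43, -0.561]
wrist_force: [0.6, -1.3, 1.2]
opening: 0.06
```

```bash
python3 shot.py 6 wrist,scene; python3 -c "
from h import *;from rig import env
goto(env.get_state(),[.5715,.183,.029],np.pi/2-.26)"
```

```text
[0.5746 0.1827 0.069 ] [ 0.57 -1.29  1.22] 0.0599940739555674 8.225
travel [-0.0009  0.0404  0.0031] ang [ 0.1  -0.13  0.03] yaw now 1.3086 tcp [0.5747 0.1831 0.0694] F [0.23 0.24 0.33] op 0.06 t 8.325
```

View pics/wrist_6.png

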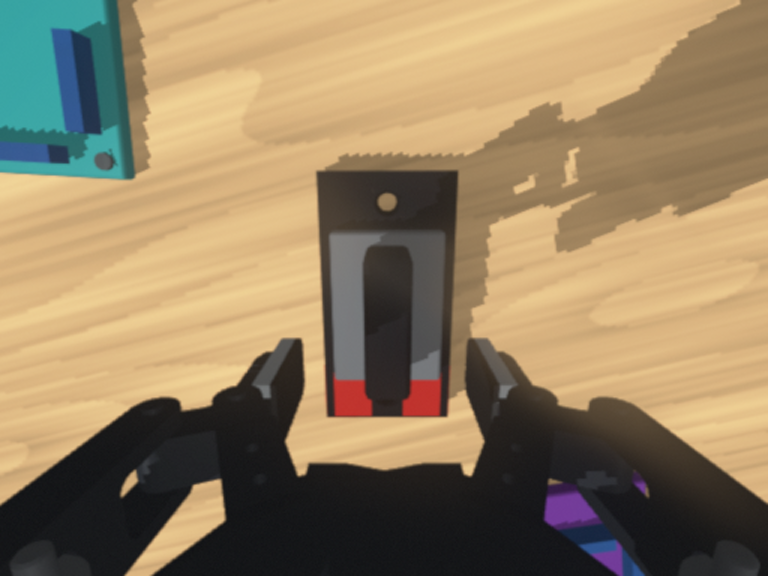

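```bash
python3 - <<'E'
import pickle;from h import *;from rig import env
np.set_printoptions(precision=4,suppress=True)
st,o=pickle.load(open("f6.pkl","rb"));w=o["wrist"]
u=(np.array([(318,172),(458,171),(328,416),(447,416)])+.5)/1.5-.5
p,r=fit([(w,u,[(-65,-33,16),(-65,33,16),(65,-33,16),(65,33,16)],st)],[.57,.18,-.26]);print(p,r)
print(proj(w,xf(p,[(-50,0,16),(32,0,56),(-32,0,56)]),st)*1.5)
goto(env.get_state(),[p[0],p[1],.029],np.pi/2+p[2])
E
```

```text
[ 0.5712  0.1849 -0.2621] [[-0.4505 -0.3867]
 [ 0.2977  0.1662]
 [-0.1266  0.2062]
 [ 0.2842  0.1329]]
[[387.5941 203.7479]
 [388.1371 401.7182]
 [388.3737 256.9591]]
travel [0.0008 0.0404 0.0039] ang [ 0.1  -0.01  0.03] yaw now 1.3086 tcp [0.5747 0.1831 0.0694] F [0.23 0.24 0.33] op 0.06 t 8.325
```

The fit is excellent (under 0.5 px), so I'll descend and grip.

Call:
arm_command --travel '[[0.001,0.02,0.004],[0.001,0.041,0.004],[0.001,0.041,0.004],[0.001,0.041,0.004],[0.001,0.041,0.004],[0.001,0.041,0.004],[0.001,0.041,0.004],[0.001,0.041,0.004]]' --angular '[[0,0,0],[0,0,0],[0,0,0],[0,0,0],[0,0,0],[0,0,0],[0,0,0],[0,0,0]]' --claw '[0.06,0.06,0.06,0.01,0.01,0.01,0.01,0.01]' --force 80

```text
time_s: 9.32
tcp_pos: [0.5718, 0.1855, 0.0297]
ee_rot: [0.562, 0.432, -0.429, -0.56]
wrist_force: [-2.4, 0.7, 6.1]
opening: 0.0189
```

Call:
arm_command --travel '[[0,-0.04,0],[0,-0.08,0],[0,-0.11,0],[0,-0.11,0]]' --angular '[[0,0,0],[0,0,0],[0,0,0],[0,0,0]]' --claw '[0.01,0.01,0.01,0.01]'

```text
time_s: 9.82
tcp_pos: [0.5722, 0.1859, 0.1417]
ee_rot: [0.562, 0.433, -0.428, -0.56]
wrist_force: [0.1, -0.4, -3.5]
opening: 0.0186
```

```bash
python3 shot.py 7 wrist,scene; python3 -c "
from h import *;from rig import env
goto(env.get_state(),[.5415,-.219,.14],np.pi/2-.246)"
```

```text
[0.5722 0.1859 0.1417] [ 0.06 -0.36 -3.48] 0.018598620817905476 9.825
travel [-0.398  -0.0025 -0.0767] ang [ 0.06 -0.93  0.05] yaw now 1.3086 tcp [0.5706 0.1853 0.1378] F [ 0.14 -0.18 -3.29] op 0.0192 t 9.925
```

View pics/wrist_7.png

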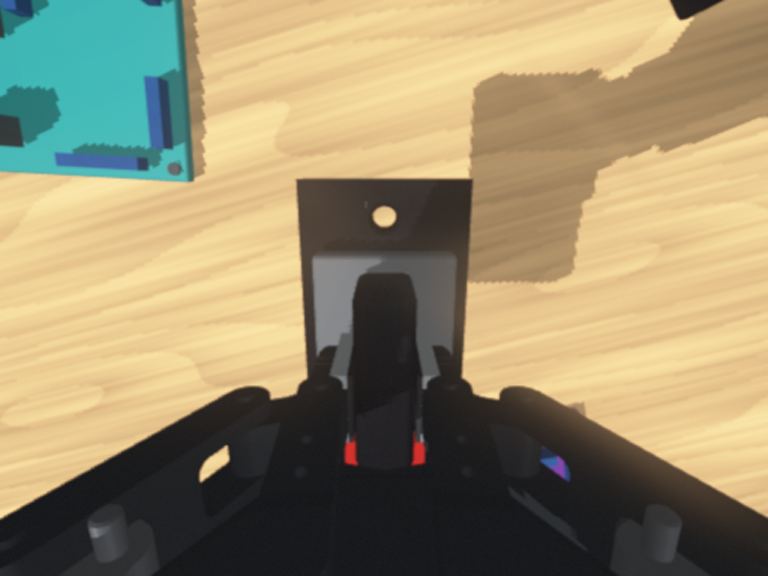

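```bash
cat > upfit.py <<'E'
import pickle;from h import *
np.set_printoptions(precision=4,suppress=True)
st,o=pickle.load(open("f7.pkl","rb"));w=o["wrist"]
M=R.from_quat(st["ee_rot"]).as_matrix();print(M)
u=(np.array([(298,180),(472,179),(384.5,216)])+.5)/1.5-.5
P=np.array([(-65,-33,16),(-65,33,16),(-50,0,16)])
yaw=np.arctan2(M[1,0],M[0,0])-np.pi/2
for zz in (.0297,.032):
    p,r=fit([(w,u,P,st)],[.57,.18,-.26],st["tcp_pos"][2]-zz)
    d=M.T@np.r_[p[:2]-st["tcp_pos"][:2],0];print(p,r.ravel(),"tool offset",d,"dyaw",p[2]-yaw)
E
python3 upfit.py
```

```text
[[ 0.259   0.0069 -0.9659]
 [ 0.9659  0.003   0.259 ]
 [ 0.0047 -1.     -0.0059]]
[ 0.5717  0.1861 -0.2587] [-0.8383 -0.4988  0.4164 -0.3772  0.2773  2.0945] tool offset [ 0.     -0.      0.0006] dyaw 0.003342154397450059
[ 0.5717  0.1861 -0.2588] [ 0.0564 -0.5423 -0.3775 -0.3901  0.3193  1.6899] tool offset [ 0.0001 -0.      0.0006] dyaw 0.0031517927812914626
```

Lifted, with the part centred in the grip (offset about 0). Next I'll move over the lower half.

Call:
arm_command --travel '[[-0.05,0,-0.01],[-0.1,0,-0.02],[-0.15,0,-0.03],[-0.2,0,-0.04],[-0.25,0,-0.05],[-0.3,0,-0.06],[-0.35,0,-0.07],[-0.398,0,-0.077]]' --angular '[[0,0,0],[0,0,0],[0,0,0],[0,0,0],[0,-1,0],[0,-1,0],[0,-1,0],[0,-1,0]]' --claw '[0.01,0.01,0.01,0.01,0.01,0.01,0.01,0.01]'

```text
time_s: 10.92
tcp_pos: [0.5405, -0.2204, 0.1347]
ee_rot: [-0.556, -0.435, 0.436, 0.558]
wrist_force: [0.3, 0.2, -3.1]
opening: 0.0189
```

Call:
arm_command --travel '[[0,0,0],[0,0,0],[0,0,0]]' --angular '[[0,0,0],[0,0,0],[0,0,0]]' --claw '[0.01,0.01,0.01]'

```text
time_s: 11.3
tcp_pos: [0.5404, -0.2194, 0.1338]
ee_rot: [-0.556, -0.435, 0.436, 0.559]
wrist_force: [0.9, 0.7, -2.1]
opening: 0.0185
```

```bash
python3 shot.py 8 wrist,scene,top; python3 -c "
from h import *;from rig import env
goto(env.get_state(),[.5415,-.219,.10],np.pi/2-.246)"
python3 - <<'E'
import pickle,cv2
st,o=pickle.load(open("f8.pkl","rb"))
g=o["scene"]["pixels"][185:290,130:260,::-1]
cv2.imwrite("pics/c8.png",cv2.resize(cv2.convertScaleAbs(g,alpha=1.2,beta=10),None,fx=5.5,fy=5.5,interpolation=cv2.INTER_CUBIC))
E
```

```text
[ 0.5404 -0.2194  0.1338] [ 0.88  0.73 -2.14] 0.01848826160426524 11.3
travel [ 0.0006  0.0347 -0.0007] ang [-0.16  0.15  0.07] yaw now 1.3273 tcp [ 0.5407 -0.2194  0.1347] F [ 0.8   0.27 -2.17] op 0.0186 t 11.45
```

View pics/wrist_8.png

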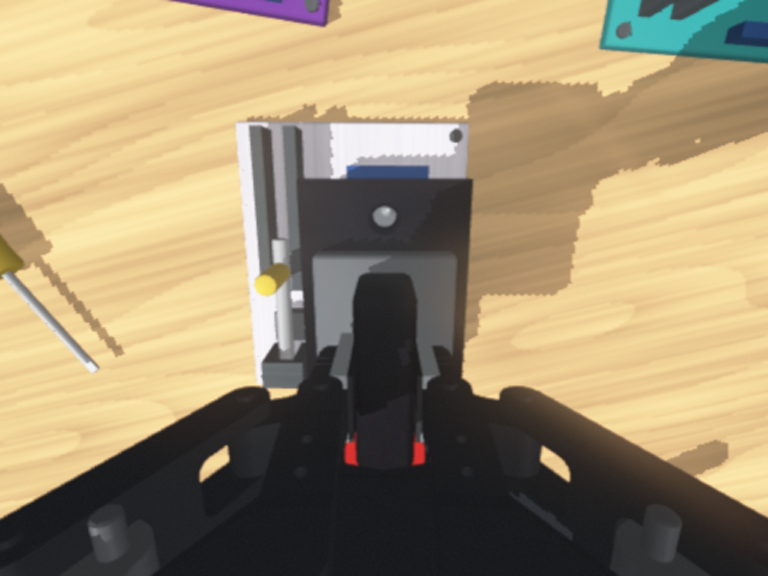

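View pics/c8.png

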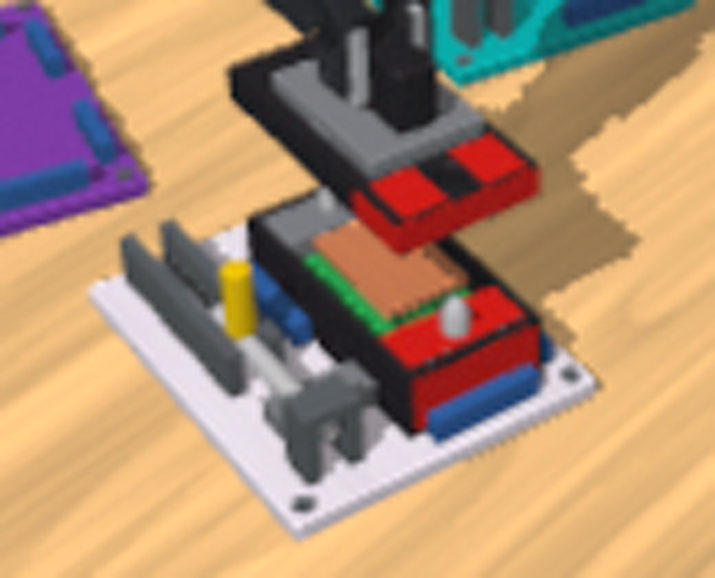

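View pics/top_8.png

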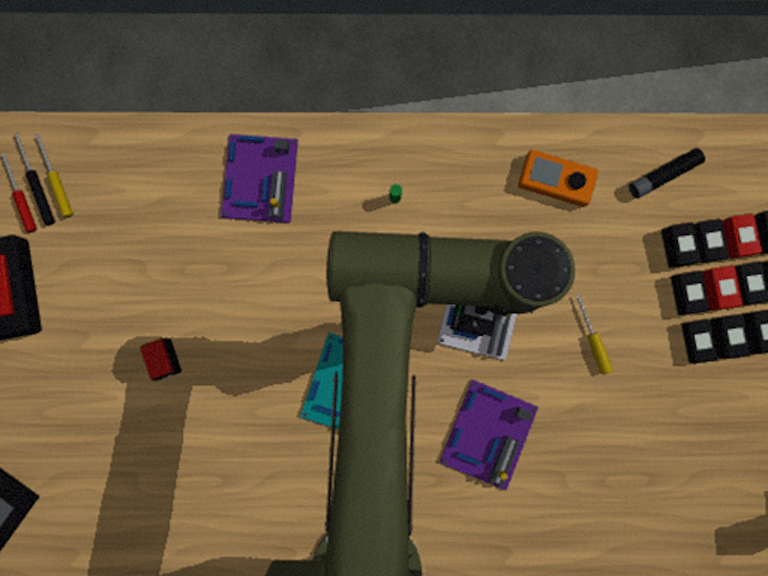

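```bash
python3 - <<'E'
import pickle,cv2
st,o=pickle.load(open("f8.pkl","rb"))
g=o["wrist"]["pixels"][75:175,150:325,::-1]
cv2.imwrite("pics/c8w.png",cv2.resize(g,None,fx=4.5,fy=4.5,interpolation=cv2.INTER_CUBIC))
g=o["wrist"]["pixels"][128:160,235:277,::-1]
cv2.imwrite("pics/c8h.png",cv2.resize(g,None,fx=15,fy=15,interpolation=cv2.INTER_CUBIC))
E
```

```text
(no output)
```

View pics/c8w.png

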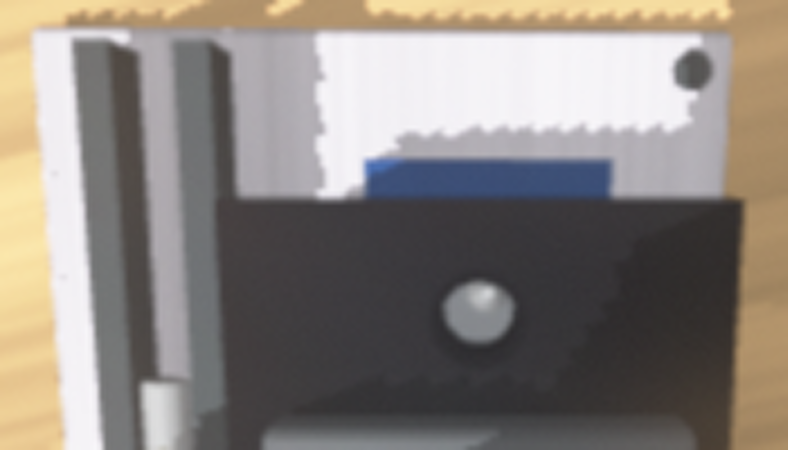

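View pics/c8h.png

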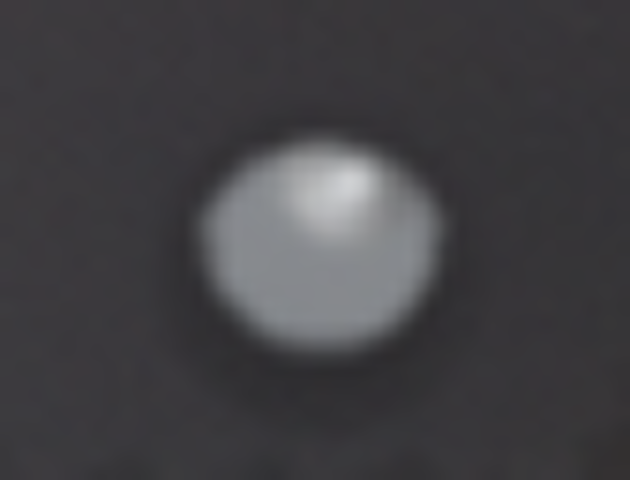

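```bash
python3 - <<'E'
import pickle;from h import *
np.set_printoptions(precision=4,suppress=True)
st,o=pickle.load(open("f8.pkl","rb"));w=o["wrist"];s=o["scene"]
M=R.from_quat(st["ee_rot"]).as_matrix();yaw=np.arctan2(M[1,0],M[0,0])-np.pi/2
u=uc([(34,30),(731,33)],150,75,4.5)
pj,r=fit([(w,u,[(-100,-94.5,10),(-100,50.5,10)],st)],[.54,-.22,-.25]);print("jig wrist",pj,r.ravel())
dw=ray(w,uc((345,180),235,128,15),.057,st);print("dowel wrist",dw, "jig pred",xf(pj,(-50,0,57)))
hw=ray(w,uc((323,245),235,128,15),st["tcp_pos"][2]-.0297+.016,st);print("hole top",hw)
# upper as held
pu=[*st["tcp_pos"][:2],yaw+.003];print("upper by tcp",pu,"hole",xf(pu,(-50,0,0)))
# scene crop 5.5
C=lambda q:uc(q,130,185,5.5)
pl,r=fit([(s,C([(456,298),(327,188)]),[(50,0,57),(-50,0,57)],None)],[.54,-.22,-.25]);print("lower scene dowels",pl,r.ravel())
pl2,r=fit([(s,C([(412,375),(541,322),(252,222)]),[(65,-33,42),(65,33,42),(-65,-33,42)],None)],[.54,-.22,-.25]);print("lower scene corners",pl2,r.ravel())
z0=st["tcp_pos"][2]-.0297
pu2,r=fit([(s,C([(401,222),(541,163),(232,70)]),[(65,-33,16),(65,33,16),(-65,-33,16)],None)],[.54,-.22,-.25],z0);print("upper scene",pu2,r.ravel())
pj,r=fit([(s,C([(300,525),(598,383),(90,290)]),[(80,-94.5,10),(80,50.5,10),(-100,-94.5,10)],None)],[.54,-.22,-.25]);print("jig scene",pj,r.ravel())
E
```

```text
jig wrist [ 0.5414 -0.2181 -0.2486] [-0.7197  0.0497  0.7221  0.0315]
dowel wrist [ 0.4922 -0.2065  0.057 ] jig pred [[ 0.493  -0.2058  0.057 ]]
hole top [ 0.4899 -0.2072  0.1201]
upper by tcp [np.float64(0.5403696701761674), np.float64(-0.21941123110056635), np.float64(-0.2407737742135886)] hole [[ 0.4918 -0.2075  0.    ]]
lower scene dowels [ 0.5434 -0.2195 -0.2283] [ 0.2827  0.7021 -0.3018 -0.9303]
lower scene corners [ 0.5441 -0.218  -0.2582] [-0.3993  1.381   1.0467 -0.466  -0.3767 -0.7389]
upper scene [ 0.5417 -0.218  -0.244 ] [-0.078   0.3387  0.3093 -0.062  -0.2299 -0.3997]
jig scene [ 0.5436 -0.2183 -0.2496] [-0.2788  0.8213  0.5653 -0.5291 -0.2087 -0.4563]
```

```bash
python3 -c "
from h import *;from rig import env
goto(env.get_state(),[.5418,-.2187,.091],np.pi/2-.2495)"
```

```text
travel [ 0.0009  0.0437 -0.001 ] ang [-0.16  0.35  0.07] yaw now 1.3273 tcp [ 0.5407 -0.2194  0.1347] F [ 0.8   0.27 -2.17] op 0.0186 t 11.45
```

Call:
arm_command --travel '[[0.001,0.02,-0.001],[0.001,0.036,-0.001],[0.001,0.043,-0.001],[0.001,0.043,-0.001],[0.001,0.043,-0.001]]' --angular '[[-0.2,0.4,0.1],[-0.2,0.4,0.1],[-0.2,0.4,0.1],[-0.2,0.4,0.1],[-0.2,0.4,0.1]]' --claw '[0.01,0.01,0.01,0.01,0.01]'

```text
time_s: 12.08
tcp_pos: [0.5422, -0.2188, 0.0925]
ee_rot: [0.559, 0.434, -0.433, -0.558]
wrist_force: [0.3, -0.3, -1.9]
opening: 0.0182
```

```bash
python3 shot.py 9 wrist,scene; python3 - <<'E'
import pickle,cv2
from h import *
st,o=pickle.load(open("f9.pkl","rb"))
goto(st,[.5418,-.2187,.0717],np.pi/2-.2495)
g=o["scene"]["pixels"][195:290,130:260,::-1]
cv2.imwrite("pics/c9.png",cv2.resize(cv2.convertScaleAbs(g,alpha=1.2,beta=10),None,fx=5.5,fy=5.5,interpolation=cv2.INTER_CUBIC))
g=o["wrist"]["pixels"][80:180,150:325,::-1]
cv2.imwrite("pics/c9w.png",cv2.resize(g,None,fx=4.5,fy=4.5,interpolation=cv2.INTER_CUBIC))
E
```

```text
[ 0.5422 -0.2188  0.0925] [ 0.29 -0.25 -1.92] 0.018232596550483652 12.075
travel [0.     0.0208 0.0005] ang [ 0.11 -0.05 -0.04] yaw now 1.3204 tcp [ 0.5422 -0.2188  0.0925] F [ 0.29 -0.25 -1.92] op 0.0182 t 12.075
```

View pics/c9.png

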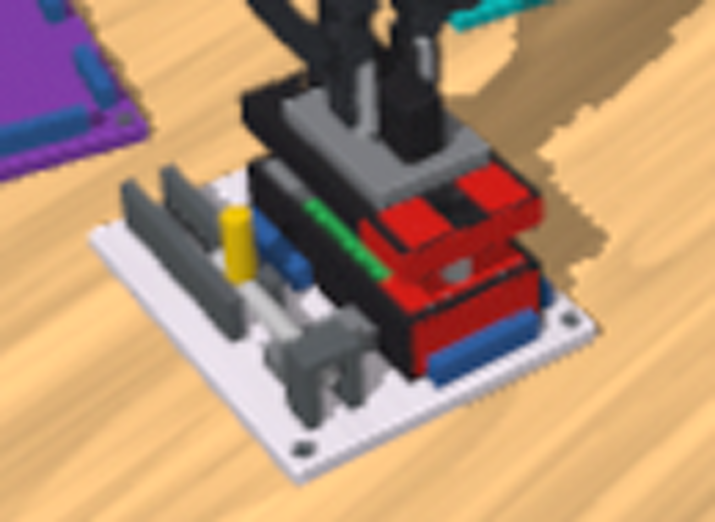

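View pics/c9w.png

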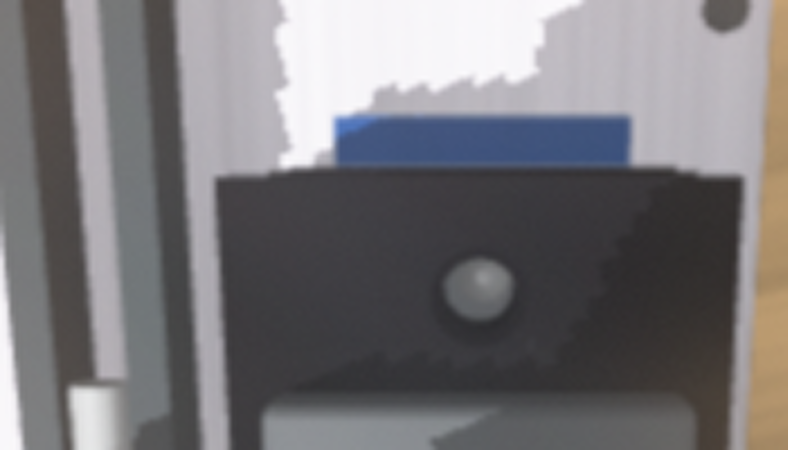

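Call:
arm_command --travel '[[0,0.003,0],[0,0.006,0],[0,0.009,0],[0,0.012,0],[0,0.012,0]]' --angular '[[0,0,0],[0,0,0],[0,0,0],[0,0,0],[0,0,0]]' --claw '[0.01,0.01,0.01,0.01,0.01]'

```text
time_s: 12.8
tcp_pos: [0.542, -0.2188, 0.08]
ee_rot: [0.559, 0.434, -0.434, -0.558]
wrist_force: [0.6, -0.4, -1.4]
opening: 0.0185
```

Call:
arm_command --travel '[[0,0.003,0],[0,0.005,0],[0,0.005,0]]' --angular '[[0,0,0],[0,0,0],[0,0,0]]' --claw '[0.01,0.01,0.01]'

```text
time_s: 13.18
tcp_pos: [0.5422, -0.2188, 0.0757]
ee_rot: [0.559, 0.434, -0.433, -0.558]
wrist_force: [-1.4, 1.1, 2.3]
opening: 0.0187
```

No jam, and the contact plate is starting to resist (about 4 N). I'll press on.

Call:
arm_command --travel '[[0,0.002,0],[0,0.004,0],[0,0.005,0],[0,0.005,0]]' --angular '[[0,0,0],[0,0,0],[0,0,0],[0,0,0]]' --claw '[0.01,0.01,0.01,0.01]'

```text
time_s: 13.68
tcp_pos: [0.5423, -0.219, 0.0717]
ee_rot: [0.559, 0.434, -0.433, -0.558]
wrist_force: [-4.2, 2.2, 8.0]
opening: 0.0187
```

```bash
python3 shot.py 10 wrist,scene; python3 - <<'E'
import pickle,cv2
from h import *
st,o=pickle.load(open("f10.pkl","rb"))
goto(st,[.5418,-.2187,.0717],np.pi/2-.2495)
g=o["scene"]["pixels"][195:290,130:260,::-1]
cv2.imwrite("pics/c10.png",cv2.resize(cv2.convertScaleAbs(g,alpha=1.2,beta=10),None,fx=5.5,fy=5.5,interpolation=cv2.INTER_CUBIC))
E
```

```text
[ 0.5423 -0.219   0.0717] [-4.23  2.18  8.01] 0.01870750633188955 13.675
travel [ 0.0001 -0.      0.0005] ang [ 0.14 -0.04 -0.06] yaw now 1.3206 tcp [ 0.5423 -0.219   0.0717] F [-4.23  2.18  8.01] op 0.0187 t 13.675
```

View pics/c10.png

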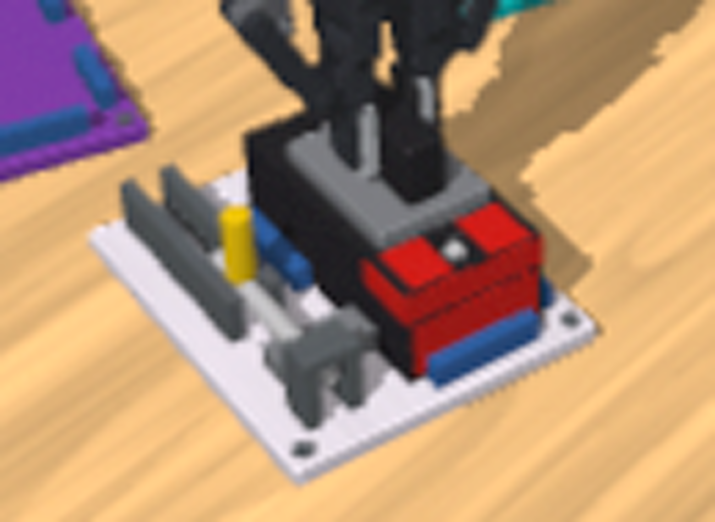

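View pics/wrist_10.png

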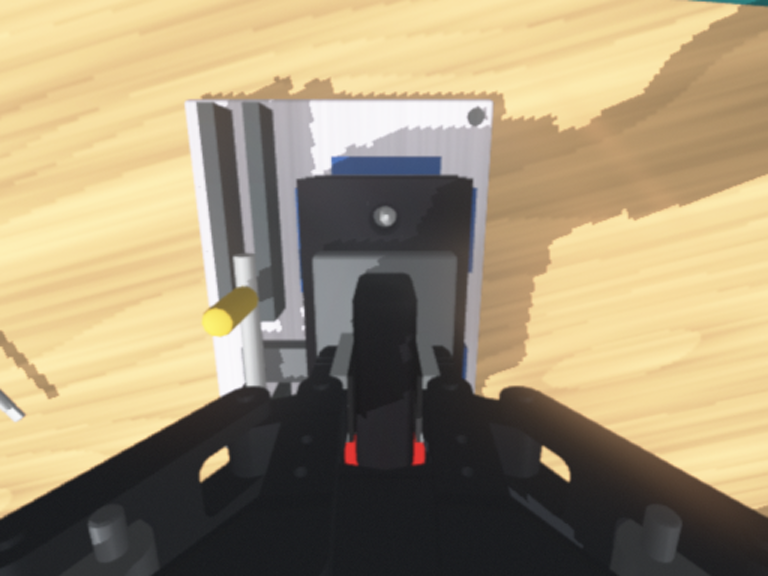

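Both dowels show through their holes and the red faces line up. I'll press a little more to confirm the pair is flush.

Call:
arm_command --travel '[[0,0.001,0],[0,0.002,0],[0,0.002,0],[0,0.002,0]]' --angular '[[0,0,0],[0,0,0],[0,0,0],[0,0,0]]' --claw '[0.01,0.01,0.01,0.01]'

```text
time_s: 14.28
tcp_pos: [0.5423, -0.219, 0.0717]
ee_rot: [0.56, 0.434, -0.433, -0.557]
wrist_force: [-6.9, 4.6, 12.5]
opening: 0.0186
```

The height didn't change and the force rose, so this is a hard stop. One settling check before handing in.

Call:
arm_command --travel '[[0,0.002,0],[0,0.002,0],[0,0.002,0],[0,0.002,0]]' --angular '[[0,0,0],[0,0,0],[0,0,0],[0,0,0]]' --claw '[0.01,0.01,0.01,0.01]'

```text
time_s: 14.78
tcp_pos: [0.5423, -0.219, 0.0716]
ee_rot: [0.56, 0.434, -0.433, -0.557]
wrist_force: [-7.0, 4.5, 11.3]
opening: 0.0184
```

```bash
python3 shot.py 11 scene; python3 - <<'E'
import pickle,cv2
from h import *
from rig import env
st,o=pickle.load(open("f11.pkl","rb"))
goto(env.get_state(),[.5418,-.2187,.0717],np.pi/2-.2495)
C=lambda q:uc(q,0,0,1)
g=o["scene"]["pixels"][210:275,165:240,::-1]
cv2.imwrite("pics/c11.png",cv2.resize(cv2.convertScaleAbs(g,alpha=1.5,beta=20),None,fx=9,fy=9,interpolation=cv2.INTER_CUBIC))
E
```

```text
[ 0.5423 -0.219   0.0716] [-6.96  4.48 11.35] 0.018439178481442837 14.775
travel [ 0.0002 -0.      0.0006] ang [ 0.23 -0.   -0.09] yaw now 1.3212 tcp [ 0.5423 -0.219   0.0717] F [-6.85  4.56 12.03] op 0.019 t 14.825
```

View pics/c11.png

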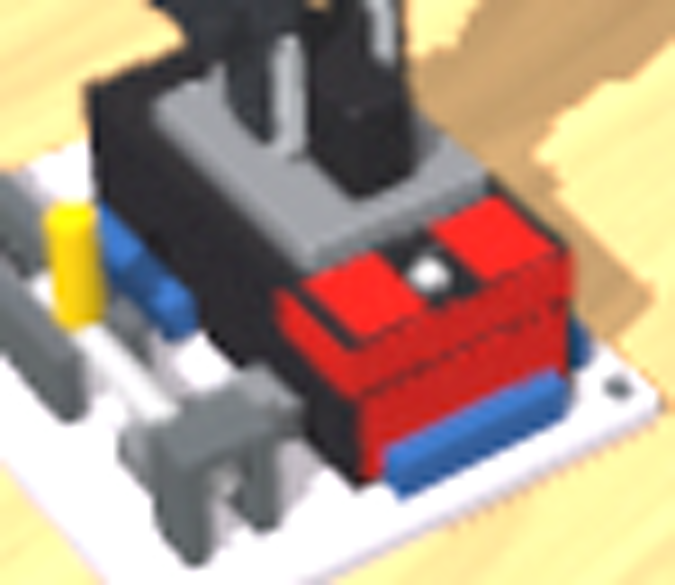

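The seam at (465,345) is closed along its whole length, the thick dowel is centred in its hole at (430,272), and the bolt is home. I'm handing the job in.

```bash
python3 -c "
from rig import env
print(env.finish_job())"
```

```text
the job is handed in; nothing more can be done
None
```

The bolt is home and the upper half is pressed flush onto the lower half. I handed the job in at about 14.8 s with the gripper still holding the pair shut; no verdict is reported.

- **Bolt:** I gripped the silver jig's yellow knob and slid it about 58 mm, until it stopped moving and about 18 N built up. In the pictures the rod lies over the tongue and inside the keeper.
- **Upper half:** I picked it up by its rib, lined it up red end over red end, and lowered it onto the dowels. The contact plate began to resist at the expected height.
- **Last checks:** The tool height stayed at 71.7 mm while the upward force rose from 8 to about 12 N, so the halves are hard against each other. The seam looks closed, both dowels show in their holes, and the tool is tilted less than 0.3°.
- **Bystanders:** I never reached for the spare pack, screwdriver or cell. I did not measure their positions again at the end.
- **Disagreements:**
  - The cameras' position estimates for the jig and lower half differed by 2 to 4 mm. I used a compromise and confirmed it by looking at the thin dowel through its hole before lowering.
  - The gripper reported openings 1 to 2 mm smaller than the parts it held.
  - About 8 N of sideways force remained at the end.

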